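Level the play blocks and hold the lid ready over their box

TASK

This set of play blocks is going out as a gift: spread the heaped blocks in the wooden box so that they lie flat, one deep, along its whole length with neither end left bare, because the lid cannot go on over a heap. Then take the lid by its grip bar, carry it over the cartons and hold it level and squared up over the box, about two centimetres above the rim and touching nothing, so that I can slip the gift card in before it closes. Finish while still holding the lid there, and leave the cartons, teapot, cup and stamp as they stand.

Things in the scene. Friction and masses are not known exactly. Their poses are not given: they have to be found in the camera images.
- box_mouth (a point): Open wooden box (loose, 0.6 kg) of a play block set, outside 184 x 116 x 48 high, inside 168 x 100 x 40 deep, walls and floor 8 thick. The point is the centre of its open mouth, level with the rim, 48 above the counter and 40 above the inner floor; x along the long side, y along the short side, z up. It may stand left or right of the row of cartons.
- box: The same box, origin at the centre of its underside, axes as above.
- lid_under (a point): Flat wooden lift-off lid of the box (about 0.13 to 0.25 kg): panel 184 x 116 x 7, with a plug 160 x 92 x 5 under it that goes into the box mouth, and a grip bar on top. The point is the centre of the plug's underside (the lid's lowest face, which lies on the counter at the start); x along the long side, z up. It lies on the other side of the row. The lid and the box look the same after half a turn, either way round will do.
- lid: The same lid: origin at the centre of the plug's underside, axes as above.
- lid_grip (a point): Centre of the lid's solid wooden grip bar, 76 long (along the lid's x) x 16 wide (along y) x 26 high, standing at the middle of the panel; the point is 25 above the plug's underside, 13 below the top of the bar and 13 above the panel's top.
- block1_mid (a point): Play block 1 of six alike, a moulded 30 mm cube of 22 g (colour is of no matter); the point is its centre. At the start four lie on the box floor, heaped at the box's -x end in two rows a few mm apart, and two lie side by side (along y, some 7 apart) on top of them; about half the box's length, at its +x end, is bare.
- block2_mid (a point): Play block 2, like block 1; the point is its centre.
- block3_mid (a point): Play block 3, like block 1; the point is its centre.
- block4_mid (a point): Play block 4, like block 1; the point is its centre.
- block5_mid (a point): Play block 5, like block 1; the point is its centre.
- block6_mid (a point): Play block 6, like block 1; the point is its centre.
- carton_small: standing printed carton, a boxed set, 36 thick x 100 long x 75 high; stock standing between box and lid; origin at the centre of its underside. To be left alone.
- carton_large: standing printed carton, a boxed set, 34 thick x 118 long x 80 high; stock standing between box and lid; origin at the centre of its underside. To be left alone.
- teapot: toy teapot, 67 x 115 x 70 high, at the near end of the same row; origin at the centre of its underside. To be left alone.
- cup: toy tea cup, 44 x 53 x 28 high, at the left side; origin at the centre of its underside. To be left alone.
- stamp: self-inking hand stamp, 30 x 48 x 57 high, at the right side; origin at the centre of its underside. To be left alone.

How it is judged:
By the outcome, as a careful person would: the job done as asked, in the order asked, and still so for the second after the job is handed in, while the arm keeps its last pose, push and grip.
It also fails if it takes over 64 s, if anything falls off the work surface, if the arm or the gripper's body presses on something with over 40 N, if the wrist force passes 120 N, or if a joint passes its speed limit or range.

ROBOT

A 6-joint arm with a two-finger parallel gripper is mounted at the origin on a cart in front of the work surface, level with it; the furniture and walls round the work are solid. World frame = base frame: x ahead of the robot, y to its left, z up, the work surface at z = 0. Lengths are in m, angles in rad, forces in N, time in s.
With the tool pointing down it reaches from about 0.35 to 1 m from the base axis. Payload 7.1 kg.
Tool frame: the origin (TCP) lies at the centre of the arm's flange, where the gripper is bolted on; the fingertips stand 173 mm ahead of it and the grasp point (between the pads) lies 155 mm ahead of it (r.grip_depth is the distance from the TCP to the grasp point, in m); z points along the fingers, y is the line along which they close (so a half turn about z gives the same grasp; the last joint's range is limited). The gripper opens to 85 mm and grips with 20 to 120 N. Pads are 22 mm wide; open, the fingers measure 114 mm over their backs; the gripper's body (76 mm by 85 mm) begins 54 mm behind the grasp point. The pads swing forward as they close: fully open they stand 13 mm farther back than shut.
Start: joints at [1.143, 0.423, 1.63, -0, 1.089, -0.019], TCP at [0.248, 0.573, 0.405] pointing down, gripper open.
Joint ranges: [-3, 3], [-0.9, 2.11], [0.09, 2.58], [-1.31, 4.45], [0.11, 2.69], [-2.54, 2.54]. Speed limits (rad/s): [2.39, 2.39, 3.01, 3.14, 3.14, 3.14].

INTERFACE

Orientations are given as a unit quaternion [x, y, z, w].
In Python, from cell import r gives the robot as it stands.
- The arm moves only by the shell command python3 -m handwheel 'ROWS' [OPENING] [FORCE]. ROWS is JSON, one flat list of numbers, 4 for each row, row after row: the shift along the tool's x, y, z in cm, then the turn about the tool's z in rad. A call has exactly 8 rows; each row shifts and turns the commanded pose from where the row before left it, along the tool's axes as they then stand; what a row does not reach is not made up. A row lasts 1/12 s, in which the tool goes at most 41.7 mm and 7.16 degrees, less where a joint would pass 70% of its speed; a pose out of reach is approached as far as the arm can. A call is refused whole if a number of a shift passes 4.17 or a number of a turn 0.125, either way. A call with a gripper value outside its range is refused whole. OPENING is the finger opening in cm, from 0 to 8.54, set as the call begins (- or left out, the last holds). The fingers move at their own pace and stop on an object; FORCE is the grip in N (left out, the last holds). Time passes only in rows, so rows that do not move let the fingers close, or fill a call up. It gives the time, the measured TCP pose, the force, the opening and the grip force at its end, in the units of the state.
- r.get_obs(): the state, without advancing time (a new reading comes with each control period).
- r.snapshot(name): name is "side" or "top"; returns a dict with "image" (420x560x3 uint8, blue, green, red), "fx", "fy", "cx", "cy" (pixels), "rvec" (rotation vector, rad) and "tvec" (3), from world to camera coordinates, as OpenCV has them. Camera axes: x right, y down, z forward; pixel columns grow to the right and rows downward; lengths in m; the calibration is good to about 2 mm. A picture is of the moment at which its call begins. There is no depth.
- r.finish_job(): hands the job in; it is judged then, once.
The state is a dict: "t": time; "q": joint angles; "joint_velocities": joint speeds; "joint_torque": joint torques, N m; "ee_pos": TCP position; "ee_rot": TCP orientation; "contact_force": force on the tool from outside, world axes, zero at the start; "ft_torque": the same for the moment, N m; "gripper_width": opening from 0.0 (shut) to 1.0 (fully open); "gripper_force": force on a finger pad.
Only numpy, scipy, OpenCV 4.12 (cv2) and the standard library are available. Lean on these libraries where they do the work, as an engineer would, in place of code of your own. Each camera call takes 0.05 s, during which the arm holds its last target. There are 200 camera calls.

## Working session

There is one attempt and no reset: what is moved stays moved. The work goes in short steps, Python scripts to look and compute and a shell command to move; the robot and the scene stay as the last step left them, time stands still between calls to the robot, and variables do not carry over. Pictures are saved under pics/ and viewed, at most 10 in all, crops included, and the job is handed in when it is done.

```bash
ls; mkdir -p pics; python3 - <<'E'
from cell import r
import cv2
o=r.get_obs();print({k:o[k] for k in('t','q','ee_pos','ee_rot','gripper_width','contact_force')})
for n in('top','side'):
    s=r.snapshot(n);cv2.imwrite(f'pics/{n}0.png',s['image']);print(n,s['fx'],s['fy'],s['cx'],s['cy'],s['rvec'],s['tvec'])
E
```

```text
pics
{'t': 0.0, 'q': array([ 1.14297142e+00,  4.23837581e-01,  1.63071287e+00,  7.20372953e-06,
        1.08862132e+00, -1.89845282e-02]), 'ee_pos': array([0.24831146, 0.57323743, 0.40393854]), 'ee_rot': array([ 2.03001032e-01,  9.79178205e-01, -7.69227109e-04, -1.78037378e-04]), 'gripper_width': 1.0022281621226126, 'contact_force': array([ 0.22106722, -1.1515365 , -0.03205716])}
top 398.62522092980925 398.62522092980925 285.4134346725107 210.8056410858183 [ 2.12856488 -2.15957827  0.21257907] [-0.00541821  0.54105626  1.02013292]
side 429.5986975289922 429.5986975289922 285.8190581833174 206.82336339761756 [ 2.06431028 -0.05506064  0.04316372] [-0.55238458  0.05613708  1.44686659]
```

View pics/top0.png

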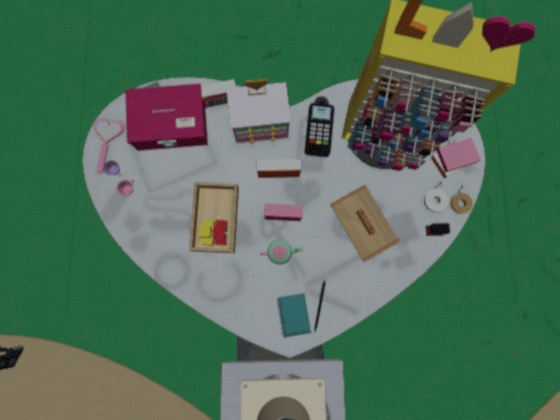

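View pics/side0.png

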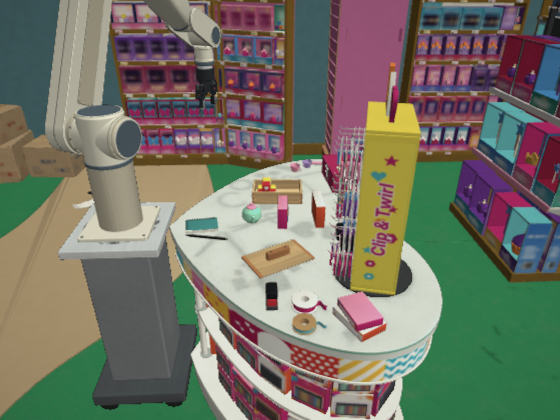

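The top view shows the box at about (215,218) with the heap at its near end (200-228, 220-246). The lid is rotated at about (365,223) with its bar from (358,208) to (374,234). The cartons are at (279,168) and (283,212), and the teapot at (280,251). In the side view the box is at (277,191) and the lid at (278,258).

```bash
cat > h.py <<'E'
import numpy as np, cv2
from cell import r
def snap(n): return r.snapshot(n)
def ray(s,px):
    R=cv2.Rodrigues(np.array(s['rvec'],float))[0]; t=np.array(s['tvec'],float).ravel()
    px=np.atleast_2d(np.array(px,float))
    d=np.c_[(px[:,0]-s['cx'])/s['fx'],(px[:,1]-s['cy'])/s['fy'],np.ones(len(px))]@R
    return -R.T@t,d
def onz(s,px,z):
    c,d=ray(s,px); return c+d*((z-c[2])/d[:,2])[:,None]
def proj(s,P):
    K=np.array([[s['fx'],0,s['cx']],[0,s['fy'],s['cy']],[0,0,1]])
    return cv2.projectPoints(np.array(P,float).reshape(-1,1,3),np.array(s['rvec'],float),np.array(s['tvec'],float),K,None)[0][:,0]
def hsv(s): return cv2.cvtColor(s['image'],cv2.COLOR_BGR2HSV).astype(int)
def tool():
    from scipy.spatial.transform import Rotation as Ro
    o=r.get_obs(); R=Ro.from_quat(o['ee_rot']).as_matrix(); p=np.array(o['ee_pos']); return o,p,R
E
python3 - <<'E'
from h import *
s=snap('top'); im=s['image']; H=hsv(s)
m=((H[...,0]>6)&(H[...,0]<26)&(H[...,1]>60)).astype(np.uint8)*255
for nm,(x0,y0,x1,y1),z in(('box',(180,172,250,262),.048),('lid',(322,178,410,270),.012)):
    k=np.zeros_like(m);k[y0:y1,x0:x1]=m[y0:y1,x0:x1]
    k=cv2.morphologyEx(k,cv2.MORPH_CLOSE,np.ones((3,3)))
    cs,_=cv2.findContours(k,0,2);c=max(cs,key=cv2.contourArea)
    w=onz(s,c[:,0],z)[:,:2].astype(np.float32)*1000
    print(nm,cv2.minAreaRect(w), cv2.boundingRect(c))
a=cv2.resize(im[170:265,180:305],None,fx=5,fy=5,interpolation=2)
b=cv2.resize(im[170:265,320:415],None,fx=3,fy=3,interpolation=2)
ss=snap('side')['image']; c=cv2.resize(ss[165:285,225:325],None,fx=3,fy=3,interpolation=2)
cv2.imwrite('pics/crop0.png',a)
for n,p in(('carton L',[(257,160),(300,160),(300,168),(257,168)]),('carton S',[(265,205),(302,206),(301,213),(265,213)])): print(n,np.round(onz(s,p,.08 if 'L' in n else .075),3).tolist())
g=cv2.resize(np.vstack([b]),None,fx=1,fy=1);cv2.imwrite('pics/crop1.png',g)
E
```

```text
box ((526.864013671875, 177.07843017578125), (116.67462921142578, 182.10552978515625), 86.76158905029297) (190, 183, 48, 70)
lid ((512.1724243164062, -231.02027893066406), (182.20123291015625, 114.2179183959961), 28.249670028686523) (331, 185, 68, 76)
carton L [[0.672, 0.061, 0.08], [0.671, -0.053, 0.08], [0.649, -0.053, 0.08], [0.65, 0.061, 0.08]]
carton S [[0.552, 0.041, 0.075], [0.548, -0.056, 0.075], [0.53, -0.053, 0.075], [0.531, 0.041, 0.075]]
```

View pics/crop0.png

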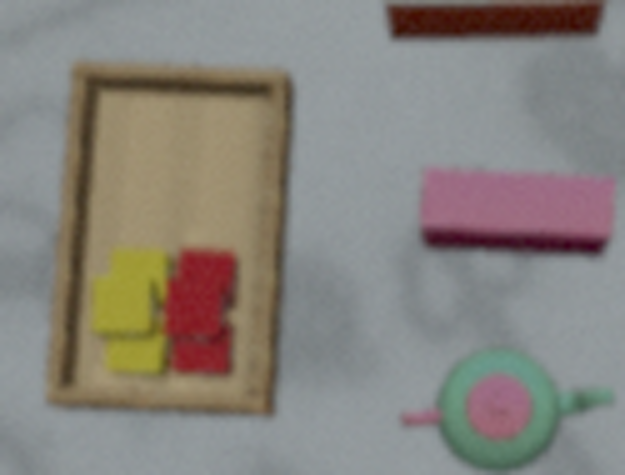

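View pics/crop1.png

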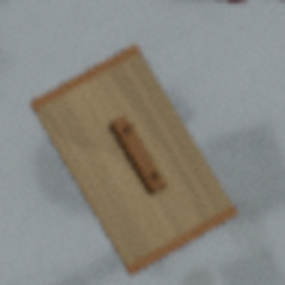

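The first crop shows the box with the heap near its near (-x) end: top yellow at crop (123,305), top red at (194,308), and the lower blocks partly hidden. The second shows the lid with its bar along the long axis. The box sits at (0.527, 0.177) with yaw -3.2°, and the lid at (0.512, -0.231) with yaw 28.2°. Next I measure the top pair and work out the first tool shift.

```bash
cat >> h.py <<'E'
BC=np.array([.527,.177]); BY=np.radians(-3.24)
def tobox(P):
    P=np.atleast_2d(P)[:,:2]-BC; c,s=np.cos(BY),np.sin(BY); return np.c_[P[:,0]*c+P[:,1]*s,-P[:,0]*s+P[:,1]*c]*1000
def frombox(b):
    c,s=np.cos(BY),np.sin(BY); b=np.atleast_2d(b)/1000.; return BC+np.c_[b[:,0]*c-b[:,1]*s,b[:,0]*s+b[:,1]*c]
def shift(xy,gz,yaw):
    o,p,R=tool(); now=np.degrees(np.arctan2(R[1,1],R[0,1]))
    d=np.array([*xy,gz+r.grip_depth])-p
    a=np.radians(yaw); Rf=np.array([[-np.sin(a),np.cos(a),0],[np.cos(a),np.sin(a),0],[0,0,-1]])
    print('t',round(o['t'],2),'tool-axis shift cm at now-yaw',np.round(R.T@d*100,2),' at target yaw',np.round(Rf@d*100,2),'turn',round(np.radians(now-yaw),3), 'grasp',np.round(p-[0,0,r.grip_depth],4),'yaw',round(now,2))
E
python3 - <<'E'
from h import *
s=snap('top');H=hsv(s)
crop=lambda p:[(180+(x+.5)/5-.5,170+(y+.5)/5-.5) for x,y in p]
print('top pair',np.round(tobox(onz(s,crop([(123,305),(194,308)]),.068)),1).tolist())
print('top corners y',np.round(tobox(onz(s,crop([(91,275),(153,335),(166,279),(224,340)]),.068)),1).tolist())
print('low edges y-far, r-far, y-near, r-near',np.round(tobox(onz(s,crop([(110,249),(168,249),(182,249),(236,251),(108,374),(164,374),(175,372),(229,374)]),.038)),1).tolist())
shift(frombox([-30,0])[0],.16,86.76)
print(np.round(frombox([[-28,0]]),4))
E
```

```text
top pair [[-40.3, 19.0], [-40.3, -17.6]]
top corners y [[-25.4, 36.6], [-55.2, 2.4], [-25.8, -2.2], [-56.2, -34.2]]
low edges y-far, r-far, y-near, r-near [[-7.1, 33.6], [-5.7, 2.8], [-5.4, -4.7], [-5.2, -33.5], [-73.8, 29.6], [-72.6, 0.2], [-71.3, -5.5], [-71.1, -34.1]]
t 0.25 tool-axis shift cm at now-yaw [-38.51 -26.33   8.98]  at target yaw [-27.06 -38.     8.96] turn -0.352 grasp [0.2484 0.5734 0.2496] yaw 66.58
[[0.499  0.1786]]
```

```bash
python3 -m handwheel '[0,0,2.5,-0.1173, 0,0,2.5,-0.1173, 0,0,2.5,-0.1173, -2,-2.9,0,0, -2,-2.9,0,0, -2,-2.9,0,0, -2,-2.9,0,0, -2,-2.9,0,0]' 8.54
python3 -m handwheel '[-2,-2.9,0.2,0, -2,-2.9,0.2,0, -2,-2.9,0.2,0, -2,-2.9,0.2,0, -2,-2.9,0.2,0, -2,-2.9,0.2,0, -2,-2.9,0.2,0, -2,-2.9,0.2,0]'
python3 - <<'E'
from h import *
shift(frombox([-40,0.7])[0],.06,86.76)
E
```

```text
t: 0.92
ee_pos: [0.3405, 0.4217, 0.3296]
ee_rot: [0.028, 1.0, -0.0, -0.0]
contact_force: [-0.0, -0.0, 0.4]
gripper_width: 1.003
gripper_force: 0.0
t: 1.58
ee_pos: [0.4872, 0.1807, 0.3137]
ee_rot: [0.028, 1.0, 0.0, 0.0]
contact_force: [-0.3, 0.1, -0.3]
gripper_width: 0.996
gripper_force: 0.0
t 1.58 tool-axis shift cm at now-yaw [ 0.01 -0.07  9.9 ]  at target yaw [ 0.01 -0.07  9.9 ] turn -0.0 grasp [0.4872 0.1807 0.159 ] yaw 86.74
```

```bash
python3 -m handwheel '[0,0,1.6,0, 0,-0.07,1.6,0, 0,0,1.6,0, 0,0,1.6,0, 0,0,1.5,0, 0,0,1.2,0, 0,0,0.8,0, 0,0,0,0]' 7.5
python3 -m handwheel '[0,0,0,0, 0,0,0,0, 0,0,0,0, 0,0,0,0, 0,0,0,0, 0,0,0,0, 0,0,0,0, 0,0,0,0]' 5 25
python3 - <<'E'
from h import *
s=snap('side');cv2.imwrite('pics/s1.png',cv2.resize(s['image'][140:230,210:350],None,fx=5,fy=5,interpolation=2))
shift(frombox([-40,0.7])[0],.06,86.76)
E
```

```text
t: 2.25
ee_pos: [0.486, 0.1815, 0.2133]
ee_rot: [0.028, 1.0, -0.0, -0.001]
contact_force: [0.2, -1.1, -0.3]
gripper_width: 0.884
gripper_force: 0.0
t: 2.92
ee_pos: [0.4867, 0.1817, 0.2151]
ee_rot: [0.028, 1.0, 0.0, 0.0]
contact_force: [-0.9, -0.6, 4.6]
gripper_width: 0.701
gripper_force: 28.0
t 2.97 tool-axis shift cm at now-yaw [-0.05 -0.17  0.04]  at target yaw [-0.05 -0.17  0.04] turn -0.0 grasp [0.4867 0.1817 0.0604] yaw 86.74
```

View pics/s1.png

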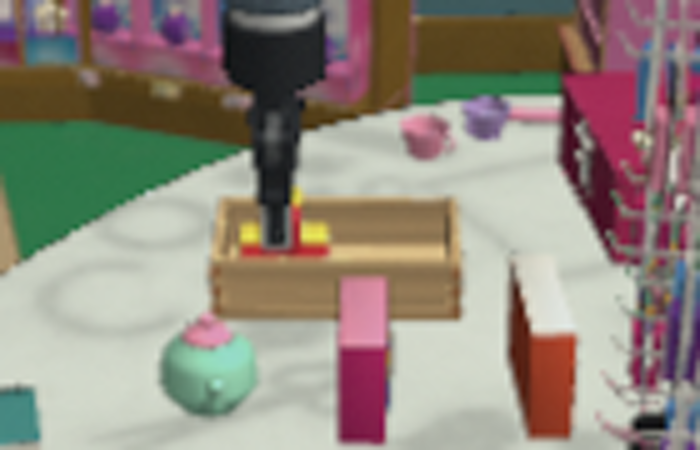

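```bash
python3 -m handwheel '[0,0,-1,0, 0,0,-1.5,0, 0,0,-1.5,0, -2,-0.15,-0.5,0, -2.2,0,0,0, -2.2,0,0,0, -2.2,0,0,0, -1.6,0,0,0]'
python3 -m handwheel '[0,0,0,0, 0,0,0,0, 0,0,0,0, 0,0,0,0, 0,0,0,0, 0,0,0,0, 0,0,0,0, 0,0,0,0]'
python3 - <<'E'
from h import *
s=snap('side');cv2.imwrite('pics/s2.png',np.hstack([cv2.resize(s['image'][150:220,230:320],None,fx=4,fy=4,interpolation=2),cv2.resize(snap('top')['image'][170:265:,180:275],(280,280),interpolation=2)]))
shift(frombox([62,0])[0],.032,86.76)
E
```

```text
t: 3.63
ee_pos: [0.5899, 0.1742, 0.2605]
ee_rot: [0.029, 1.0, 0.0, 0.001]
contact_force: [0.7, 0.9, -0.9]
gripper_width: 0.694
gripper_force: 27.3
t: 4.3
ee_pos: [0.588, 0.1744, 0.2598]
ee_rot: [0.028, 1.0, -0.0, -0.0]
contact_force: [-0.1, 0.4, 0.3]
gripper_width: 0.694
gripper_force: 27.3
t 4.4 tool-axis shift cm at now-yaw [-0.08 -0.08  7.31]  at target yaw [-0.08 -0.08  7.31] turn -0.0 grasp [0.5882 0.1744 0.1051] yaw 86.75
```

View pics/s2.png

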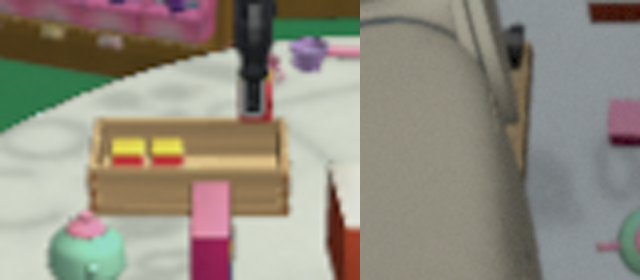

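The pair is held above the far end. In the side crop the four lower blocks still lie at (128,152) and (167,152). I lower the pair now.

```bash
python3 -m handwheel '[0,-0.08,1.2,0, -0.05,0,1.2,0, 0,0,1.2,0, 0,0,1,0, 0,0,1,0, 0,0,0.8,0, 0,0,0.5,0, 0,0,0,0]'
python3 -m handwheel '[0,0,0.2,0, 0,0,0.15,0, 0,0,0,0, 0,0,0,0, 0,0,0,0, 0,0,0,0, 0,0,0,0, 0,0,0,0]'
python3 - <<'E'
from h import *
shift(frombox([62,0])[0],.032,86.76)
E
```

```text
t: 5.07
ee_pos: [0.5883, 0.1734, 0.1892]
ee_rot: [0.028, 1.0, -0.0, -0.001]
contact_force: [-0.8, -0.6, -0.0]
gripper_width: 0.697
gripper_force: 27.3
t: 5.73
ee_pos: [0.5888, 0.1735, 0.1874]
ee_rot: [0.028, 1.0, 0.0, 0.0]
contact_force: [-0.8, -0.8, -0.9]
gripper_width: 0.695
gripper_force: 27.3
t 5.73 tool-axis shift cm at now-yaw [-0.01 -0.    0.07]  at target yaw [-0.01 -0.    0.07] turn -0.0 grasp [0.5888 0.1735 0.0327] yaw 86.74
```

```bash
python3 -m handwheel '[0,0,0.15,0, 0,0,0.1,0, 0,0,0,0, 0,0,0,0, 0,0,0,0, 0,0,0,0, 0,0,0,0, 0,0,0,0]' 6.6
python3 -m handwheel '[0,0,-0.5,0, 0,0,-1,0, 0,0,-1.5,0, 0,0,-1.5,0, 0,0,-1.5,0, 0,0,-1.5,0, 0,0,-1,0, 0,0,0,0]'
python3 -m handwheel '[2.05,0,0,0, 2.05,0,0,0, 2.05,0,0,0, 2.05,0,0,0, 0,0,0,0, 0,0,0,0, 0,0,0,0, 0,0,0,0]' 0
python3 - <<'E'
from h import *
s=snap('side');cv2.imwrite('pics/s3.png',cv2.resize(s['image'][140:220,230:330],None,fx=5,fy=5,interpolation=2))
shift(frombox([-20,0])[0],.056,86.76)
E
```

```text
t: 6.4
ee_pos: [0.5887, 0.1735, 0.1847]
ee_rot: [0.028, 1.0, 0.0, 0.0]
contact_force: [-0.2, -0.2, 0.1]
gripper_width: 0.775
gripper_force: 0.0
t: 7.07
ee_pos: [0.5896, 0.1737, 0.2727]
ee_rot: [0.028, 1.0, 0.001, 0.002]
contact_force: [-0.6, 0.3, -0.2]
gripper_width: 0.773
gripper_force: 0.0
t: 7.73
ee_pos: [0.5078, 0.1782, 0.2698]
ee_rot: [0.029, 1.0, 0.0, 0.001]
contact_force: [-0.2, 0.8, 1.0]
gripper_width: -0.004
gripper_force: 0.0
t 7.78 tool-axis shift cm at now-yaw [ 0.08 -0.01  5.9 ]  at target yaw [ 0.07 -0.01  5.9 ] turn -0.001 grasp [0.5077 0.1782 0.115 ] yaw 86.72
```

View pics/s3.png

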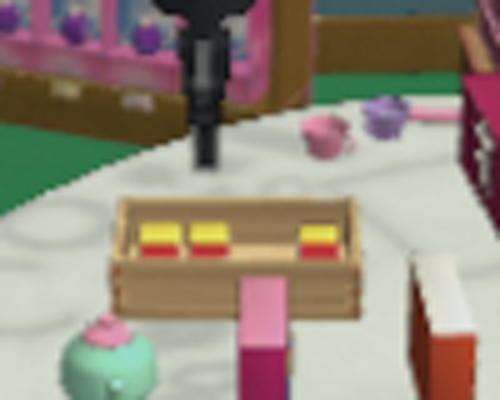

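The side crop shows all six blocks lying one deep, with pairs at (160,240), (209,238) and (320,240). I'll ease the middle pair toward the centre by pressing lightly on top with shut fingers.

```bash
python3 -m handwheel '[0,0,1.2,0, 0,0,1.2,0, 0,0,1.2,0, 0,0,1,0, 0,0,0.7,0, 0,0,0.4,0, 0,0,0,0, 0,0,0,0]'
python3 -m handwheel '[0,0,0.1,0, 0,0,0,0, 0,0,0,0, 0,0,0,0, 0,0,0,0, 0,0,0,0, 0,0,0,0, 0,0,0,0]'
python3 -m handwheel '[0,0,0.1,0, 0,0,0,0, 0,0,0,0, 0,0,0,0, 0,0,0,0, 0,0,0,0, 0,0,0,0, 0,0,0,0]'
```

```text
t: 8.45
ee_pos: [0.5069, 0.1782, 0.2123]
ee_rot: [0.028, 1.0, -0.0, -0.0]
contact_force: [0.4, -0.4, 0.1]
gripper_width: 0.0
gripper_force: 0.0
t: 9.12
ee_pos: [0.5069, 0.1782, 0.2118]
ee_rot: [0.028, 1.0, 0.0, 0.0]
contact_force: [-0.0, -0.7, -0.4]
gripper_width: 0.004
gripper_force: 0.0
t: 9.78
ee_pos: [0.5069, 0.1782, 0.2114]
ee_rot: [0.028, 1.0, 0.0, 0.0]
contact_force: [-2.3, -0.2, 8.6]
gripper_width: 0.004
gripper_force: 4.3
```

```bash
python3 -m handwheel '[-0.3,0,0,0, -0.3,0,0,0, -0.3,0,0,0, -0.3,0,0,0, -0.4,0,0,0, -0.4,0,0,0, -0.3,0,0,0, 0,0,0,0]'
python3 -m handwheel '[0,0,-0.3,0, 0,0,-0.7,0, 0,0,-1.2,0, 0,0,-1.6,0, 0,0,-1.8,0, 0,0,-1.8,0, 0,0,-1.5,0, 0,0,0,0]'
python3 - <<'E'
from h import *
s=snap('side');cv2.imwrite('pics/s4.png',cv2.resize(s['image'][140:220,230:330],None,fx=5,fy=5,interpolation=2))
o,p,R=tool();print(o['t'],p)
E
```

```text
t: 10.45
ee_pos: [0.5305, 0.1769, 0.2112]
ee_rot: [0.029, 1.0, 0.0, 0.001]
contact_force: [1.1, 0.0, 5.6]
gripper_width: 0.003
gripper_force: 2.8
t: 11.12
ee_pos: [0.5307, 0.1772, 0.3034]
ee_rot: [0.028, 1.0, 0.001, 0.003]
contact_force: [0.5, 0.5, 0.4]
gripper_width: 0.005
gripper_force: 0.0
11.1667 [0.53027581 0.17706172 0.30183987]
```

View pics/s4.png

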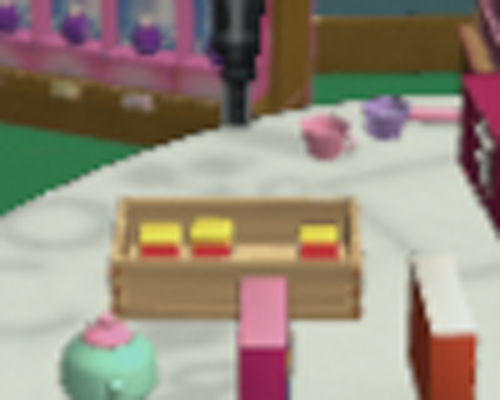

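In the side crop, the middle yellow block, now about (212,230), shifted slightly and may be turned. I'll move the arm toward the lid, clear of the top view, and check.

```bash
python3 -m handwheel '[0,-3.4,0,0, 0,-3.4,0,0, 0,-3.4,0,0, 0,-3.4,0,0, 0,-3.4,0,0, 0,-3.4,0,0, 0,-3.4,0,0, 0,-3.4,0,0]'
python3 -m handwheel '[0,-3.4,0,0, 0,-3.4,0,0, 0,-3.4,0,0, -0.5,-3.4,0,0, 0,0,0,-0.11, 0,0,0,-0.11, 0,0,0,-0.11, 0,0,0,-0.11]' 5
python3 - <<'E'
from h import *
s=snap('top');cv2.imwrite('pics/s5.png',np.hstack([cv2.resize(s['image'][170:265,180:255],None,fx=5,fy=5,interpolation=2),cv2.resize(snap('side')['image'][160:220,240:320],(400,475),interpolation=2)]))
o,p,R=tool();print(o['t'],o['q'])
shift([.512,-.231],.06,118.25)
E
```

```text
t: 11.83
ee_pos: [0.5135, -0.0962, 0.2989]
ee_rot: [0.028, 1.0, 0.0, -0.001]
contact_force: [1.1, 0.3, -0.3]
gripper_width: -0.001
gripper_force: 0.0
t: 12.5
ee_pos: [0.511, -0.231, 0.2987]
ee_rot: [-0.193, 0.981, 0.001, -0.001]
contact_force: [0.2, 1.1, -0.3]
gripper_width: 0.586
gripper_force: 0.0
12.6 [-4.45133293e-01  4.75881081e-01  1.84243643e+00  1.44880941e-05
  8.24987144e-01 -2.39999591e+00]
t 12.6 tool-axis shift cm at now-yaw [-0.07 -0.07  8.41]  at target yaw [-0.06 -0.07  8.42] turn -0.109 grasp [ 0.5112 -0.2307  0.1442] yaw 112.0
```

View pics/s5.png

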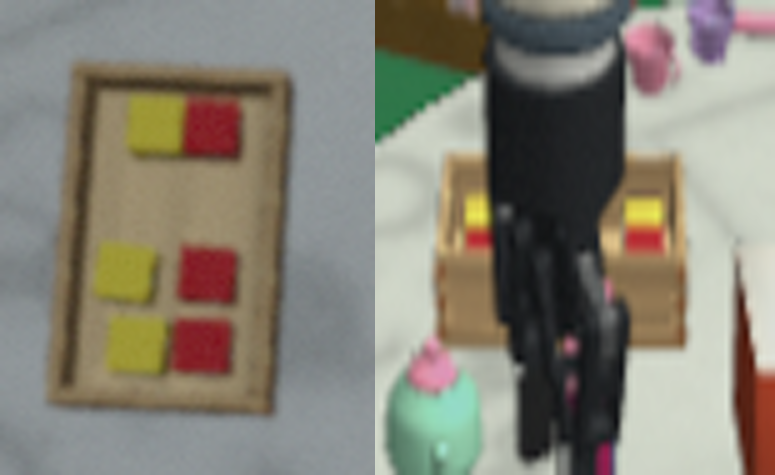

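The top crop shows all six flat. The far pair is at (184,126), the near pair at (169,346), and the middle pair at (125,272) and (208,274) hardly moved, because the tip rode on their inner edges. The middle is still bare for about 48 mm, so I'll drag each middle block on its own by its centre.

```bash
python3 -m handwheel '[0,0,0,0.11, 0,0,0,0.11, 0,0,0,0.11, 0,0,0,0.11, 0,3.4,0,0, 0,3.4,0,0, 0,3.4,0,0, 0,3.4,0,0]' 0
python3 -m handwheel '[0.6,3.4,0,0, 0.6,3.4,0,0, 0.6,3.4,0,0, 0.6,3.4,0,0, 0.3,3.4,0,0, 0,3.4,0,0, 0,3.4,0,0, 0,1.5,0,0]'
python3 - <<'E'
from h import *
import pickle
s=snap('top')
b=tobox(onz(s,[(180+(x+.5)/5-.5,170+(y+.5)/5-.5) for x,y in [(208,273),(126,272),(202,346),(137,346),(211,127),(156,126)]],.038));print(np.round(b,1).tolist())
shift(frombox(b[0])[0],.060,86.76)
E
```

```text
t: 13.27
ee_pos: [0.5189, -0.0936, 0.2992]
ee_rot: [0.031, 1.0, 0.0, -0.0]
contact_force: [0.7, 0.4, -0.4]
gripper_width: 0.001
gripper_force: 0.0
t: 13.93
ee_pos: [0.5065, 0.1625, 0.2995]
ee_rot: [0.029, 1.0, 0.0, 0.0]
contact_force: [0.8, -0.4, -0.7]
gripper_width: -0.0
gripper_force: 0.0
[[-17.7, -19.4], [-19.1, 24.2], [-56.9, -18.8], [-58.4, 15.5], [61.9, -15.6], [61.1, 14.0]]
t 13.98 tool-axis shift cm at now-yaw [-0.16 -0.47  8.48]  at target yaw [-0.17 -0.46  8.48] turn -0.001 grasp [0.5068 0.1634 0.1448] yaw 86.7
```

```bash
python3 -m handwheel '[-0.16,-0.4,1.3,0, 0,-0.06,1.6,0, 0,0,1.6,0, 0,0,1.6,0, 0,0,1.3,0, 0,0,0.8,0, 0,0,0.3,0, 0,0,0,0]'
python3 -m handwheel '[0,0,0.2,0, 0,0,0.1,0, 0,0,0.1,0, 0,0,0.05,0, 0,0,0.05,0, 0,0,0,0, 0,0,0,0, 0,0,0,0]'
```

```text
t: 14.65
ee_pos: [0.5078, 0.1541, 0.214]
ee_rot: [0.029, 1.0, -0.0, -0.001]
contact_force: [0.6, 0.3, 1.1]
gripper_width: -0.002
gripper_force: 0.0
t: 15.32
ee_pos: [0.5084, 0.1545, 0.2114]
ee_rot: [0.028, 1.0, 0.0, 0.001]
contact_force: [-3.2, -1.4, 14.7]
gripper_width: 0.001
gripper_force: 7.2
```

```bash
python3 -m handwheel '[-0.3,0,0,0, -0.3,0,0,0, -0.4,0,0,0, -0.4,0,0,0, -0.4,0,0,0, -0.3,0,0,0, 0,0,0,0, 0,0,0,0]'
python3 - <<'E'
from h import *
s=snap('side'); H=hsv(s); R=H[165:215,240:320]
m=((R[...,0]<8)|(R[...,0]>172))&(R[...,1]>140)
y=(R[...,0]>22)&(R[...,0]<35)&(R[...,1]>120)
print(240+np.flatnonzero(m[24:].sum(0)>=2)); print(240+np.flatnonzero(y.sum(0)>=2)); cv2.imwrite('pics/s6.png',cv2.resize(s['image'][155:215,240:320],None,fx=6,fy=6,interpolation=2))
E
```

```text
t: 15.98
ee_pos: [0.5299, 0.1535, 0.2112]
ee_rot: [0.028, 1.0, 0.0, 0.002]
contact_force: [0.2, -0.8, 12.2]
gripper_width: -0.001
gripper_force: 6.0
[259 260 261 262 263 264 269 270 271 272 273 290 291 292 293 294 295 296
 312 313 314 315 316 317 318 319]
[258 259 260 261 262 263 264 265 266 268 269 270 271 272 273 290 291 292
 293 294 295 296 297]
```

View pics/s6.png

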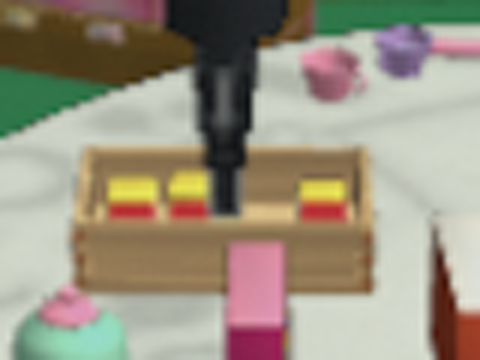

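The shut tip has slid off the red middle block, now just beyond it at about (227,200), and the block stayed put, so dragging doesn't work. All six lie one deep, with pairs at the near end, in the middle and at the far end, which meets the task. I go on to the lid using the wrist's roomier half turn.

```bash
python3 -m handwheel '[0,0,-0.6,0, 0,0,-1.5,0, 0,0,-2.2,0, 0,0,-2.4,0, 0,0,-2.0,0, 0,-3,0,0, 0,-3.5,0,0, 0,-3.5,0,0]'
python3 -m handwheel '[0,-3.5,0,0, 0,-3.5,0,0, 0,-3.5,0,0, 0,-3.5,0,0, 0,-3.5,0,0, 0,-3.5,0,0, -0.4,-3.5,0,0, 0,-3.5,0,0]' 5
python3 -m handwheel '[0,-0.5,0,0.12, 0,0,0,0.12, 0,0,0,0.12, 0,0,0,0.12, 0,0,0,0.12, 0,0,0,0.12, 0,0,0,0.12, 0,0,0,0.12]'
python3 -m handwheel '[0,0,0,0.12, 0,0,0,0.12, 0,0,0,0.12, 0,0,0,0.12, 0,0,0,0.12, 0,0,0,0.12, 0,0,0,0.12, 0,0,0,0.12]'
python3 - <<'E'
from h import *
s=snap('top');H=hsv(s)
x0,y0=186,178;R=H[y0:258,x0:242]
for nm,m in(('red',((R[...,0]<8)|(R[...,0]>172))&(R[...,1]>130)),('yel',(R[...,0]>22)&(R[...,0]<35)&(R[...,1]>130))):
    n,l,st,c=cv2.connectedComponentsWithStats(m.astype(np.uint8))
    for i in range(1,n):
        if st[i,4]>25: print(nm,st[i].tolist(),np.round(tobox(onz(s,c[i]+[x0,y0],.038)),1).tolist())
shift([.512,-.231],.06,-61.75)
E
```

```text
t: 16.7
ee_pos: [0.5232, 0.0529, 0.2973]
ee_rot: [0.027, 1.0, 0.0, 0.001]
contact_force: [1.1, -0.5, 0.1]
gripper_width: 0.003
gripper_force: 0.0
t: 17.37
ee_pos: [0.5114, -0.2282, 0.2968]
ee_rot: [0.029, 1.0, -0.0, 0.0]
contact_force: [1.2, 0.6, 0.4]
gripper_width: 0.583
gripper_force: 0.0
t: 18.03
ee_pos: [0.511, -0.2313, 0.2965]
ee_rot: [0.49, 0.872, -0.0, -0.0]
contact_force: [-0.8, -0.2, -1.0]
gripper_width: 0.587
gripper_force: 0.0
t: 18.7
ee_pos: [0.511, -0.2313, 0.2966]
ee_rot: [0.837, 0.547, -0.0, -0.0]
contact_force: [-0.1, -0.7, -0.4]
gripper_width: 0.586
gripper_force: 0.0
red [31, 11, 11, 13, 120] [[61.6, -16.4]]
red [29, 42, 12, 11, 114] [[-19.3, -17.5]]
red [28, 56, 12, 11, 114] [[-56.4, -18.5]]
yel [19, 11, 12, 12, 123] [[62.0, 14.6]]
yel [13, 41, 12, 12, 122] [[-19.7, 24.7]]
yel [15, 56, 13, 11, 118] [[-57.8, 15.4]]
t 18.75 tool-axis shift cm at now-yaw [0.07 0.08 8.19]  at target yaw [0.1  0.02 8.19] turn 0.658 grasp [ 0.511  -0.2313  0.1419] yaw -24.03
```

```bash
python3 -m handwheel '[0,0,0,0.11, 0,0,0,0.11, 0,0,0,0.11, 0,0,0,0.11, 0,0,0,0.11, 0,0,0,0.108, 0.1,0.02,2,0, 0,0,2,0]'
python3 -m handwheel '[0,0,2,0, 0,0,1.6,0, 0,0,0.6,0, 0,0,0.9,0, 0,0,0.9,0, 0,0,0.5,0, 0,0,0.2,0, 0,0,0,0]'
python3 - <<'E'
from h import *
shift([.512,-.231],.033,-61.75)
E
```

```text
t: 19.42
ee_pos: [0.5128, -0.2313, 0.2573]
ee_rot: [0.968, 0.252, 0.001, 0.001]
contact_force: [-1.0, -0.1, 0.0]
gripper_width: 0.584
gripper_force: 0.0
t: 20.08
ee_pos: [0.5121, -0.231, 0.1895]
ee_rot: [0.968, 0.251, -0.0, -0.0]
contact_force: [0.5, 0.2, -0.4]
gripper_width: 0.59
gripper_force: 0.0
t 20.08 tool-axis shift cm at now-yaw [-0.01 -0.01  0.18]  at target yaw [-0.01 -0.01  0.18] turn 0.014 grasp [ 0.5121 -0.231   0.0348] yaw -60.95
```

```bash
python3 -m handwheel '[0,0,0.1,0.014, 0,0,0,0, 0,0,0,0, 0,0,0,0, 0,0,0,0, 0,0,0,0, 0,0,0,0, 0,0,0,0]' 0.8 60
python3 -m handwheel '[0,0,-0.3,0, 0,0,-0.5,0, 0,0,-0.8,0, 0,0,-1,0, 0,0,-1,0, 0,0,-1,0, 0,0,-0.4,0, 0,0,0,0]'
python3 - <<'E'
from h import *
o,p,R=tool();print(o['gripper_width'],o['contact_force'],o['ft_torque'],o['q'])
shift([.512,-.231],.033,-61.75)
E
```

```text
t: 20.75
ee_pos: [0.5125, -0.2312, 0.1894]
ee_rot: [0.97, 0.244, 0.0, 0.0]
contact_force: [-0.6, -0.2, 5.6]
gripper_width: 0.178
gripper_force: 59.6
t: 21.42
ee_pos: [0.5126, -0.2313, 0.2404]
ee_rot: [0.97, 0.244, 0.001, 0.001]
contact_force: [-0.2, -0.7, -1.5]
gripper_width: 0.176
gripper_force: 58.7
0.17616084033782847 [-0.24572327 -0.6730774  -1.51509442] [ 0.04288    -0.07965374  0.03792667] [-4.44965855e-01  5.71107355e-01  1.86000706e+00 -2.82617459e-05
  7.07666569e-01  6.33134283e-01]
t 21.42 tool-axis shift cm at now-yaw [-0.05 -0.07  5.27]  at target yaw [-0.04 -0.05  5.27] turn -0.0 grasp [ 0.5126 -0.2313  0.0857] yaw -61.77
```

```bash
python3 -m handwheel '[-0.45,-0.24,-1.1,0, -0.45,-0.24,-1.2,0, -0.45,-0.24,-1.2,0, -0.45,-0.24,-1.2,0, -0.45,-0.24,-1.2,0, -0.45,-0.24,-1.2,0, -0.45,-0.24,-1.1,0, -0.35,-0.2,-0.8,0]'
python3 -m handwheel '[0.7,-1.2,0,0, 1.3,-2.2,0,0, 1.3,-2.2,0,0, 1.3,-2.2,0,0, 1.3,-2.2,0,0, 1.3,-2.2,0,0, 1.3,-2.2,0,0, 1.3,-2.2,0,0]'
python3 -m handwheel '[1.3,-2.2,0,0, 1.3,-2.2,0,0, 1.3,-2.2,0,0, 1.3,-2.2,0,0, 1.3,-2.2,0,0, 1.3,-2.2,0,0, 1.3,-2.2,0,0, 1.3,-2.2,0,0]'
python3 -m handwheel '[0.6,-1,0,0, 0,0,0,0.08, 0,0,0,0.11, 0,0,0,0.11, 0,0,0,0.11, 0,0,0,0.09, 0,0,0,0.05, 0,0,0,0]'
python3 - <<'E'
from h import *
o,p,R=tool();print(o['gripper_width'],o['q'],o['ft_torque'])
shift(BC,.068+.034,-93.24)
E
```

```text
t: 22.08
ee_pos: [0.4719, -0.2311, 0.3305]
ee_rot: [0.97, 0.244, 0.0, 0.0]
contact_force: [1.2, -0.2, -1.6]
gripper_width: 0.176
gripper_force: 58.7
t: 22.75
ee_pos: [0.4797, -0.0366, 0.3285]
ee_rot: [0.97, 0.244, -0.0, -0.0]
contact_force: [0.2, 0.3, -1.6]
gripper_width: 0.174
gripper_force: 58.7
t: 23.42
ee_pos: [0.4879, 0.1676, 0.3285]
ee_rot: [0.97, 0.244, -0.0, -0.0]
contact_force: [0.1, -0.2, -1.0]
gripper_width: 0.176
gripper_force: 58.7
t: 24.08
ee_pos: [0.4887, 0.1775, 0.3285]
ee_rot: [1.0, -0.029, -0.0, 0.0]
contact_force: [0.8, -0.3, -1.5]
gripper_width: 0.175
gripper_force: 58.7
0.1746051470579162 [ 3.25438300e-01  3.78894252e-01  1.91671152e+00 -8.85279192e-06
  8.46876919e-01  1.95524330e+00] [-0.05748006 -0.01724575  0.006458  ]
t 24.08 tool-axis shift cm at now-yaw [ 3.83 -0.18  7.17]  at target yaw [ 3.83 -0.17  7.18] turn -0.002 grasp [0.4887 0.1775 0.1738] yaw -93.38
```

```bash
python3 -m handwheel '[0.4,-0.1,0.4,0, 0.6,-0.07,0.7,0, 0.7,0,0.9,0, 0.7,0,0.9,0, 0.7,0,0.8,0, 0.5,0,0.7,0, 0.2,0,0.4,0, 0,0,0.2,0]'
python3 - <<'E'
from h import *
import time
shift(BC,.068+.034,-93.24)
for n,win in(('side',(225,140,330,225)),('top',(170,170,260,270))):
    s=snap(n);H=hsv(s);x0,y0,x1,y1=win
    R=H[y0:y1,x0:x1];m=((R[...,0]>6)&(R[...,0]<26)&(R[...,1]>60)).astype(np.uint8)
    ncc,l,st,c=cv2.connectedComponentsWithStats(m)
    for i in range(1,ncc):
        if st[i,4]>60: print(n,(st[i,:2]+[x0,y0]).tolist(),st[i,2:].tolist())
    c8=lambda hx,hy,z:[[*frombox([a*hx,b*hy])[0],z] for a in(-1,1) for b in(-1,1)]
    print('exp box rim',np.round(proj(s,c8(92,58,.048))).astype(int).tolist(),'base',np.round(proj(s,c8(92,58,0))).astype(int).tolist())
    o,p,_=tool();u=p[2]-.155-.034
    print('exp panel top',np.round(proj(s,c8(92,58,u+.012))).astype(int).tolist(),'under',np.round(proj(s,c8(92,58,u+.005))).astype(int).tolist())
    if n=='side':
        for row in range(y0,y1,1): print(row,''.join('#' if v else '.' for v in m[row-y0]))
E
```

```text
t: 24.75
ee_pos: [0.5276, 0.1768, 0.2775]
ee_rot: [1.0, -0.029, -0.001, 0.0]
contact_force: [-0.0, -1.3, -1.5]
gripper_width: 0.168
gripper_force: 58.7
t 24.75 tool-axis shift cm at now-yaw [-0.06 -0.02  2.08]  at target yaw [-0.06 -0.02  2.08] turn -0.001 grasp [0.5276 0.1768 0.1228] yaw -93.3
side [225, 140] [78, 64, 2095]
side [279, 140] [50, 24, 580]
exp box rim [[250, 192], [253, 179], [301, 192], [300, 179]] base [[251, 204], [253, 190], [301, 204], [300, 190]]
exp panel top [[250, 179], [252, 166], [302, 179], [301, 166]] under [[250, 180], [252, 168], [302, 181], [301, 168]]
140 .##........................................................########......................................
141 .##........................................................########......................................
142 .##........................................................########.................................#....
143 .##.........................................................#########################################....
144 .##.........................................................######
[... 8401 characters left out ...]
21 .........................................................................................##........#.....
222 ..........................................................................................#........#.....
223 ..........................................................................................#........#.....
224 ..........................................................................................#........#.....
top [219, 180] [19, 73, 639]
exp box rim [[234, 252], [189, 251], [238, 184], [195, 182]] base [[235, 254], [193, 252], [239, 188], [198, 186]]
exp panel top [[231, 251], [185, 249], [236, 179], [191, 177]] under [[232, 251], [185, 249], [236, 180], [191, 178]]
```

The lid and box edges in the side mask match the expected positions within about a pixel: lid near edge at columns 251-302, box at 252-301. I lower the lid the last 2 cm.

```bash
python3 -m handwheel '[-0.05,0,0.2,0, 0,0,0.4,0, 0,0,0.5,0, 0,0,0.4,0, 0,0,0.3,0, 0,0,0.15,0, 0,0,0.05,0, 0,0,0,0]'
python3 -m handwheel '[0,0,0,0, 0,0,0,0, 0,0,0,0, 0,0,0,0, 0,0,0,0, 0,0,0,0, 0,0,0,0, 0,0,0,0]'
python3 - <<'E'
from h import *
shift(BC,.068+.0344,-93.24)
o,p,R=tool();print(np.round(R,4)[:,2])
s=snap('side');H=hsv(s);m=((H[...,0]>6)&(H[...,0]<26)&(H[...,1]>60))
for row in range(166,206): print(row,''.join('#' if v else '.' for v in m[row,245:310]), H[row,258,2],H[row,295,2])
# top: only visible right strip: edge columns of wood
t=snap('top');H=hsv(t);m=((H[...,0]>6)&(H[...,0]<26)&(H[...,1]>60))
for row in range(176,258,6):print(row,''.join('#' if v else '.' for v in m[row,180:250]))
c8=lambda hx,hy,z:[[*frombox([a*hx,b*hy])[0],z] for a in(-1,1) for b in(-1,1)]
for q in(s,t):print('lid top',np.round(proj(q,c8(92,58,.080)),1).tolist(),'lid under',np.round(proj(q,c8(92,58,.073)),1).tolist(),'rim',np.round(proj(q,c8(92,58,.048)),1).tolist())
E
```

```text
t: 25.52
ee_pos: [0.5267, 0.177, 0.2586]
ee_rot: [1.0, -0.029, -0.0, 0.0]
contact_force: [-0.5, 0.3, -1.4]
gripper_width: 0.177
gripper_force: 58.8
t: 26.18
ee_pos: [0.5267, 0.177, 0.2587]
ee_rot: [1.0, -0.029, 0.0, -0.0]
contact_force: [-0.2, 0.3, -2.1]
gripper_width: 0.173
gripper_force: 58.8
t 26.18 tool-axis shift cm at now-yaw [0.03 0.   0.16]  at target yaw [0.03 0.   0.16] turn -0.001 grasp [0.5267 0.177  0.104 ] yaw -93.28
[ 0.  0. -1.]
166 ########################......................................... 76 189
167 ......###############............................................ 75 164
168 ............######............................................... 77 147
169 ................................................................. 93 146
170 ................................................................. 162 144
171 .........##.#.........######......########.....##...#............ 180 156
172 ........####################......######################......... 175 171
173 ........####################......######################......... 175 177
174 ........###################
[... 3248 characters left out ...]
.......................###...............
242 .....................................................##...............
248 ...............................................#######................
254 ......................................................................
lid top [[250.2, 183.9], [252.4, 171.0], [301.5, 184.2], [300.5, 171.3]] lid under [[250.3, 185.7], [252.4, 172.6], [301.4, 186.0], [300.4, 172.9]] rim [[250.5, 191.9], [252.6, 178.6], [301.2, 192.2], [300.3, 178.9]]
lid top [[232.3, 251.6], [186.4, 249.7], [236.7, 181.1], [192.2, 179.1]] lid under [[232.6, 251.8], [187.0, 249.9], [236.9, 181.7], [192.7, 179.8]] rim [[233.6, 252.4], [189.1, 250.6], [237.8, 184.0], [194.6, 182.1]]
```

```bash
python3 -m handwheel '[0.03,0,0.1,0, 0,0,0,0, 0,0,0,0, 0,0,0,0, 0,0,0,0, 0,0,0,0, 0,0,0,0, 0,0,0,0]'
python3 -c "
from cell import r
print(r.finish_job())"
```

```text
t: 26.95
ee_pos: [0.527, 0.177, 0.2577]
ee_rot: [1.0, -0.029, 0.0, -0.0]
contact_force: [-0.2, -0.6, -0.8]
gripper_width: 0.175
gripper_force: 58.8
the job is handed in; nothing more can be done
None
```

I handed the job in at about 27 s: the six blocks lie flat and one deep in pairs at the near end, the middle and the far end (about 48 mm bare between middle and far; I tried to close it but the blocks slipped), and the lid is held level and square about 2 cm above the rim, touching nothing.

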